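# Gauge a mould plug

### The arm

A 6-joint arm with a two-finger parallel gripper is mounted at the origin on a cart in front of the work surface, level with it; the furniture and walls round the work are solid. World frame = base frame: x ahead of the robot, y to its left, z up, the work surface at z = 0. Lengths are in m, angles in rad, forces in N, time in s.
With the tool pointing down it reaches from about 0.375 to 0.9 m from the base axis. Payload 3.1 kg.
Tool frame: the origin (TCP) lies on the centre line of the jaws, within the pads' length; the fingertips stand robot.tip_reach ahead of it and the grasp point (between the pads) is the TCP (robot.tip_reach is the distance from the TCP to the fingertips, in m); z points along the fingers, y is the direction in which the jaws open and shut (so a half turn about z gives the same grasp; the last joint's range is limited). The gripper opens to 87 mm and grips with 3 to 60 N. Pads are 19 mm wide; open, the fingers measure 117 mm over their backs; the gripper's body (75 mm by 190 mm) begins 51 mm behind the grasp point.
Start: joints at [-1.29, 0.527, 1.433, -0, 1.181, -0.178], TCP at [0.277, -0.56, 0.242] pointing down, gripper open.
Joint ranges: [-3.08, 3.08], [-0.75, 2.2], [0.22, 2.44], [-1.43, 4.57], [0, 2.65], [-2.85, 2.85]. Speed limits (rad/s): [2.79, 2.79, 3.14, 3.14, 3.14, 3.14].

### API

Orientations are given as a unit quaternion [x, y, z, w].
In Python, from rig import telemetry, viewer, robot gives the robot as it stands. The module is installed in compiled form; this text tells all that it offers.
- The arm moves only by the tool step_arm, never from a script. Its argument "targets" is a list of rows, each an object of numbers: "dx", "dy", "dz": the shift along the tool's x, y, z in m; "rx", "ry", "rz": the turn, a rotation vector about the tool's x, y, z in degrees. In form: [{"dx": .., "dy": .., "dz": .., "rx": .., "ry": .., "rz": ..}, ...]. A call has exactly 5 rows; each row is the pose to reach, as a shift and turn from the pose measured when the call began, along the tool's axes at that moment; what a row does not reach only later rows make up. A row lasts 1/8 s, in which the tool goes at most 62.5 mm and 10.7 degrees, less where a joint would pass 70% of its speed; a pose out of reach is approached as far as the arm can. A call with a gripper value outside its range is refused whole. "gripper" is the opening, from 0 (shut) to 1 (fully open), set as the call begins (left out, the last holds). The fingers move at their own pace and stop on an object; "force" is the grip in N (left out, the last holds). Time passes only in rows, so rows that repeat a pose let the fingers close, or fill a call up. It gives the time, the measured TCP pose, the force and the opening at its end, in the units of the state.
- telemetry.get_obs(): the state, without advancing time (a new reading comes with each control period).
- viewer.camera(name): name is "side" or "top" or "wrist"; returns a dict with "img" (480x640x3 uint8, blue, green, red), "depth" (480x640 float32, m along the optical axis (not along the pixel's ray), 0 where there is no reading), "K" (3x3 intrinsics, pixels), "k1" (the pictures are not rectified: a ray, as slopes to the right and down, at radius r is drawn at 1 + k1 r^2 times it, then the intrinsics apply), "R" (3x3) and "t" (3): a world point X has camera coordinates R X + t. Camera axes: x right, y down, z forward; pixel columns grow to the right and rows downward; lengths in m; the calibration is good to about 2 mm. A picture is of the moment at which its call begins.
- robot.hand_in(): hands the job in, once; it reports no verdict.
The state is a dict: "time": time; "q": joint angles; "joint_velocities": joint speeds; "joint_torque": joint torques, N m; "position": TCP position; "tool_rot": TCP orientation; "ft_force": force on the tool from outside, world axes, zero at the start; "moment": the same for the moment, N m; "grip_width": finger opening in m.
Only numpy, scipy, OpenCV 4.12 (cv2) and the standard library are available. Lean on these libraries where they do the work, as an engineer would, in place of code of your own. Each camera call takes 0.05 s, during which the arm holds its last target.

### The job

Take the steel plug that stands on the tin lid and find its size in the four-pocket gauge: try it in the pockets one after another, from the smallest upward, pressing only gently (never so hard that its sprung block goes down 10 mm), until it goes in. Leave it standing fully home in that first pocket that takes it, and leave the two plugs on the wooden board and the loose tins as they are.

Things in the scene. Friction and masses are not known exactly. Their poses are not given: they have to be found in the camera images.
- gauge: gauge, fixed by its foot plate 66 x 256 mm: an aluminium block 62 x 226 mm, 24 mm thick, on four sprung posts; its top face is 44 mm above the table at rest, the post heads stand 2 mm higher. Four round pockets along its y axis, 56 mm apart, smallest at +y (1 to 4 punched dots beside them). Origin: middle of the underside. A plug is 1 mm smaller than the pocket that fits it; on a pocket too small its foot sinks under 3 mm
- gauge_block (a joint): how far the block is pushed down on its springs, m: 0 at rest (sprung up against its stop), starts to give at about 3 N, then 2 N per mm; 0.010 is about 23 N and too hard a push; it bottoms at 0.012
- pocket_1 (a point): middle of the mouth of pocket 1 (the smallest; none of the plugs enters it, yet it is tried first) in the top face of the gauge's block (moves with it): a round blind bore 30 mm in diameter, 18 mm deep; z up
- pocket_2 (a point): middle of the mouth of pocket 2 in the top face of the gauge's block (moves with it): a round blind bore 33 mm in diameter, 18 mm deep; z up
- pocket_3 (a point): middle of the mouth of pocket 3 in the top face of the gauge's block (moves with it): a round blind bore 36 mm in diameter, 18 mm deep; z up
- pocket_4 (a point): middle of the mouth of pocket 4 (the largest) in the top face of the gauge's block (moves with it): a round blind bore 39 mm in diameter, 18 mm deep; z up
- pad_lid: the tin lid that the plug to be gauged stands on: round, 74 mm in diameter, 11 mm high, lying fixed on the table. Origin at the middle of its underside
- board: wooden board 56 x 130 x 11 mm, fixed to the table, on which the two other plugs stand. Origin at the middle of its underside, long side along its y
- plug_r_stem (a point): one of three like steel plugs: round foot 20 mm high, round stem on it 16 mm in diameter, 36 mm high; 56 mm tall in all, about 0.15 kg. The feet are 32, 35 and 38 mm in diameter, with a lead-in chamfer 2.5 mm high; which plug has which is not told. This point: half-way up the stem, 38 mm above the foot's underside
- plug_r_foot (a point): middle of the underside of the same plug's foot; z along its axis
- plug_r: the same plug as a whole, origin at the middle of the underside of its foot, z along its axis
- plug_p_stem (a point): one of three like steel plugs: round foot 20 mm high, round stem on it 16 mm in diameter, 36 mm high; 56 mm tall in all, about 0.15 kg. The feet are 32, 35 and 38 mm in diameter, with a lead-in chamfer 2.5 mm high; which plug has which is not told. This point: half-way up the stem, 38 mm above the foot's underside
- plug_p_foot (a point): middle of the underside of the same plug's foot; z along its axis
- plug_p: the same plug as a whole, origin at the middle of the underside of its foot, z along its axis
- plug_q_stem (a point): one of three like steel plugs: round foot 20 mm high, round stem on it 16 mm in diameter, 36 mm high; 56 mm tall in all, about 0.15 kg. The feet are 32, 35 and 38 mm in diameter, with a lead-in chamfer 2.5 mm high; which plug has which is not told. This point: half-way up the stem, 38 mm above the foot's underside
- plug_q_foot (a point): middle of the underside of the same plug's foot; z along its axis
- plug_q: the same plug as a whole, origin at the middle of the underside of its foot, z along its axis
- spare_tin: loose open candle tin 72 mm in diameter, 44 mm high, standing between the gauge and the plugs; origin at the middle of its underside
- candle_tin_04: loose open candle tin 72 mm in diameter, 44 mm high, standing behind the gauge; origin at the middle of its underside

How it is judged:
By the outcome, as a careful person would: the job done as asked, in the order asked, and still so for the second after the job is handed in, with the robot touching nothing.
It also fails if it takes over 72 s, if anything falls off the work surface, if the arm or the gripper's body presses on something with over 40 N, if the wrist force passes 120 N, or if a joint passes its speed limit or range.

## Working session

There is one attempt and no reset: what is moved stays moved. The work goes in short steps, Python scripts to look and compute and a tool call to move; the robot and the scene stay as the last step left them, time stands still between calls to the robot, and variables do not carry over. Pictures are saved under pics/ and viewed, and the job is handed in when it is done.

Besides the shell and the picture viewer there is one more tool, called after "Call:" by a JSON object that holds its "op" and its "data". step_arm: Moves the arm, as the interface text tells. Its arguments: {"type":"object","properties":{"targets":{"type":"array"},"gripper":{"type":"number"},"force":{"type":"number"}},"required":["targets"]}

```bash
mkdir -p pics
cat > h.py <<'E'
from rig import telemetry, viewer, robot
import numpy as np, cv2
from scipy.spatial.transform import Rotation as R
def st():
    o=telemetry.get_obs()
    for k in('time','q','position','tool_rot','ft_force','moment','grip_width'): print(k,np.round(o[k],4))
    return o
def cam(n):
    c=viewer.camera(n); np.savez('cam_%s.npz'%n,**{k:np.array(v) for k,v in c.items()}); return c
def load(n): return dict(np.load('cam_%s.npz'%n))
def world(c,u,v,z=None,d=None):
    K=c['K']; k1=float(c['k1'])
    D=np.array([k1,0,0,0,0.])
    p=cv2.undistortPointsIter(np.array([[[u,v]]],float),K,D,None,None,(3,50,1e-10))[0,0]
    ray=np.array([p[0],p[1],1.])
    Rm=c['R'];t=c['t']
    o=-Rm.T@t; w=Rm.T@ray
    if z is not None: s=(z-o[2])/w[2]
    else: s=d if d is not None else c['depth'][int(round(v)),int(round(u))]
    return o+s*w
def proj(c,X):
    p,_=cv2.projectPoints(np.array(X,float).reshape(-1,1,3),cv2.Rodrigues(c['R'])[0],c['t'],c['K'],np.array([float(c['k1']),0,0,0,0.]))
    return p[:,0]
E
python3 - <<'E'
from h import *
st(); print(robot.tip_reach)
for n in('top','side','wrist'):
    c=cam(n); cv2.imwrite(f'pics/{n}0.png',c['img']); print(n,c['k1'],np.round(-c['R'].T@c['t'],3), c['K'][0,0])
E
```

```text
time 0.0
q [-1.2895  0.5285  1.4339 -0.      1.1814 -0.1785]
position [ 0.2772 -0.5594  0.2406]
tool_rot [ 9.737e-01  2.279e-01 -1.000e-04 -1.100e-03]
ft_force [-0.4594 -0.0712 -0.3759]
moment [-0.0288 -0.0567  0.001 ]
grip_width 0.0869
0.019
top -0.09241705698502131 [ 0.312 -0.034  0.98 ] 446.75713217157085
side -0.08249025142941077 [0.285 0.861 0.554] 446.58918761029736
wrist -0.010823517246592603 [ 0.354 -0.523  0.383] 412.82253434711663
```

View pics/top0.png

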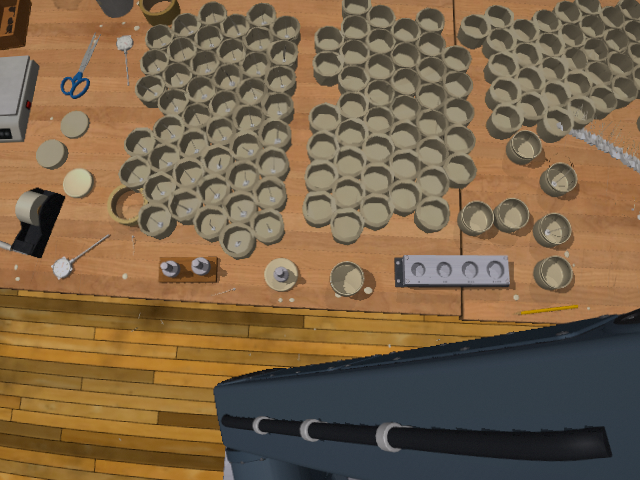

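View pics/side0.png

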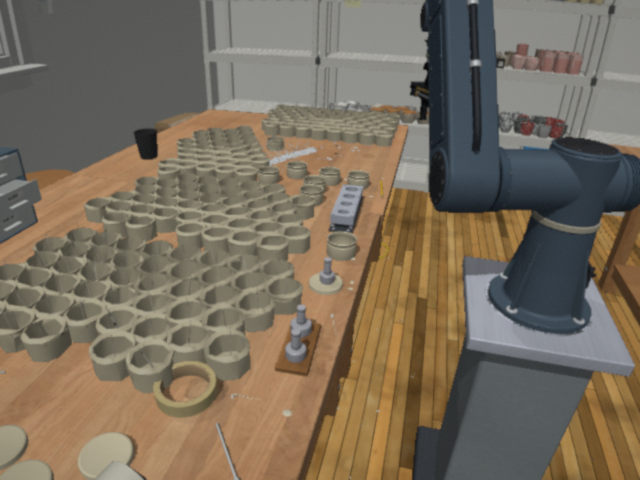

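View pics/wrist0.png

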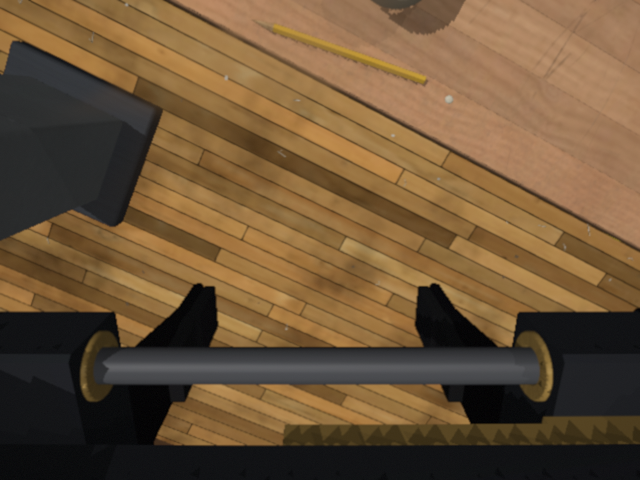

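The top view shows the lid plug at about (281,272), the board plugs at (170,268) and (201,266), and the spare tin at (347,279). The gauge is at (452,271), and its pockets run from (418,269) to (495,268). I'll enlarge these for measuring.

Run:
```python
from h import *
c=load('top')
im=c['img'][245:300,385:520]; cv2.imwrite('pics/tg.png',cv2.resize(im,None,fx=5.9,fy=5.9,interpolation=cv2.INTER_CUBIC))
im=c['img'][245:305,255:375]; cv2.imwrite('pics/tl.png',cv2.resize(im,None,fx=6,fy=6,interpolation=cv2.INTER_CUBIC))
for u,v,z in [(281,272,.067),(281,275,.011),(347,279,.044),(418,269,.044),(495,268,.044),(170,268,.067),(554,272,.044)]: print(u,v,np.round(world(c,u,v,z=z),4), np.round(world(c,u,v),4))
```

```text
281 272 [0.4447 0.0617 0.067 ] [0.4448 0.0617 0.0665]
281 275 [0.4462 0.067  0.011 ] [0.4401 0.0624 0.0553]
347 279 [ 0.4407 -0.0759  0.044 ] [ 0.4459 -0.0777  0.0062]
418 269 [ 0.4697 -0.226   0.044 ] [ 0.4726 -0.2295  0.0268]
495 268 [ 0.4801 -0.3931  0.044 ] [ 0.4828 -0.3988  0.0292]
170 268 [0.4399 0.2947 0.067 ] [0.4423 0.3007 0.0503]
554 272 [ 0.4775 -0.5252  0.044 ] [ 0.4847 -0.5466  0.0032]
```

View pics/tg.png

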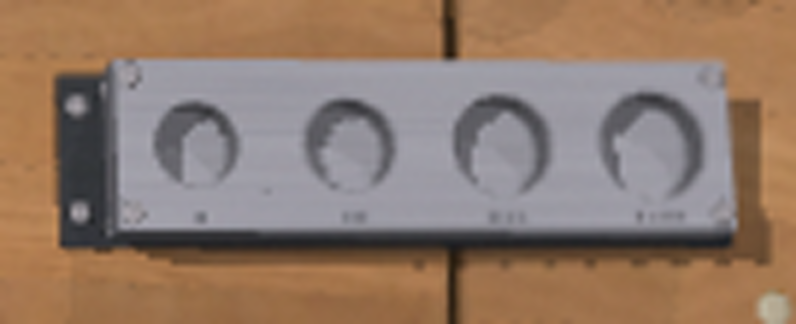

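View pics/tl.png

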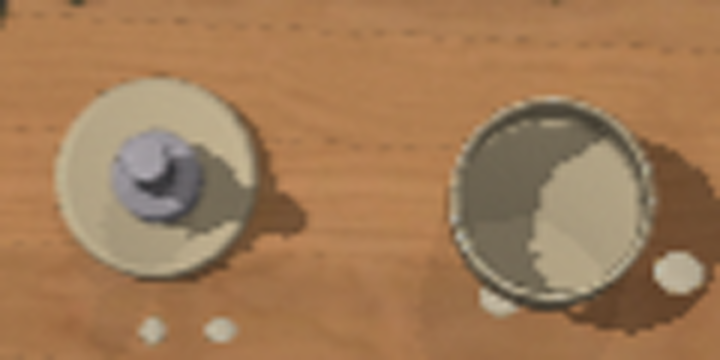

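Call:
{"op": "step_arm", "data": {"targets": [{"dx":0.042,"dy":-0.035,"dz":0,"rx":0,"ry":0,"rz":6},{"dx":0.085,"dy":-0.07,"dz":0,"rx":0,"ry":0,"rz":12},{"dx":0.127,"dy":-0.104,"dz":0,"rx":0,"ry":0,"rz":18},{"dx":0.17,"dy":-0.139,"dz":0,"rx":0,"ry":0,"rz":24},{"dx":0.212,"dy":-0.173,"dz":0,"rx":0,"ry":0,"rz":26.4}], "gripper": 1}}

```text
time: 0.78
position: [0.3909, -0.3087, 0.241]
tool_rot: [1.0, -0.002, -0.0, -0.001]
ft_force: [0.8, -0.9, 0.5]
grip_width: 0.087
```

Run:
```python
from h import *
o=st()
c=cam('wrist'); cv2.imwrite('pics/w1.png',c['img']); print(np.round(c['R'],3))
c=load('top')
for x,y in[(197,144),(350,145),(502,146),(652,146)]: print(np.round(world(c,385+(x+.5)/5.9-.5,245+(y+.5)/5.9-.5,z=.044),4))
print(world(c,255+150/6,245+158/6,z=.067),world(c,255+157/6,245+178/6,z=.031))
```

```text
time 0.775
q [-8.9370e-01  3.5890e-01  1.7447e+00  1.0000e-03  1.0397e+00  6.7970e-01]
position [ 0.3909 -0.3087  0.241 ]
tool_rot [ 1.0e+00 -1.5e-03 -2.0e-04 -1.0e-03]
ft_force [ 0.7861 -0.8519  0.5177]
moment [ 0.0696 -0.0151  0.0214]
grip_width 0.087
[[-0.003 -1.    -0.002]
 [-0.952  0.002  0.306]
 [-0.306  0.003 -0.952]]
[ 0.4697 -0.2259  0.044 ]
[ 0.4721 -0.2816  0.044 ]
[ 0.4745 -0.3375  0.044 ]
[ 0.4772 -0.3932  0.044 ]
[0.44597946 0.0638548  0.067     ] [0.44421155 0.06466229 0.031     ]
```

View pics/w1.png

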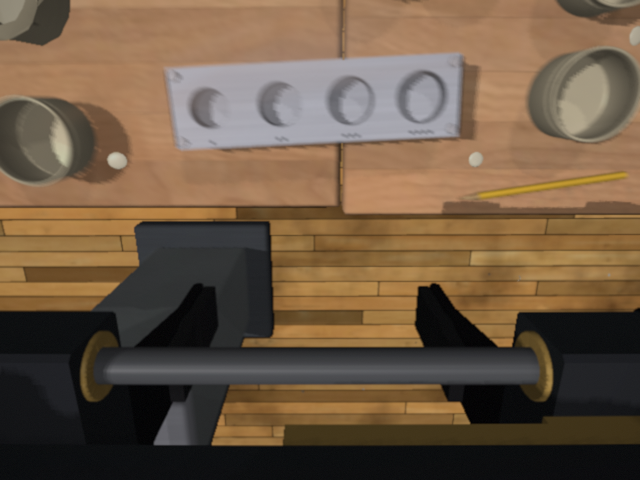

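The wrist view shows the four pockets at roughly (209,107), (280,103), (351,100) and (422,97), with no neighbours crowding them. I'll enlarge it.

Run:
```python
from h import *
c=load('wrist')
im=c['img'][45:160,155:475]; cv2.imwrite('pics/wg.png',cv2.resize(im,None,fx=2.5,fy=2.5,interpolation=cv2.INTER_CUBIC))
# draw predicted circles
P=[[0.4697,-0.2259],[0.4721,-0.2816],[0.4745,-0.3375],[0.4772,-0.3932]]
b=cv2.resize(im,None,fx=2.5,fy=2.5,interpolation=cv2.INTER_CUBIC)
for (x,y),r in zip(P,(15,16.5,18,19.5)):
    a=np.linspace(0,2*np.pi,60); X=np.c_[x+r/1e3*np.cos(a),y+r/1e3*np.sin(a),np.full(60,.044)]
    p=((proj(c,X)-[155,45]+.5)*2.5-.5)
    cv2.polylines(b,[np.round(p*8).astype(int)],True,(0,0,255),1,cv2.LINE_AA,3)
cv2.imwrite('pics/wgp.png',np.vstack([cv2.imread('pics/wg.png'),b]))
```

```text
(no output)
```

View pics/wgp.png

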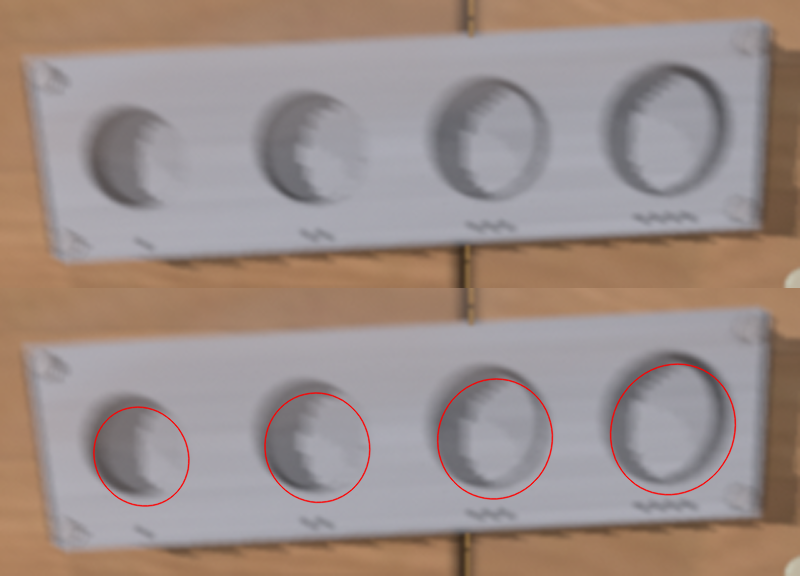

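```bash
cat > ov.py <<'E'
from h import *
def ov(c,P,name,box,f):
    x0,y0,x1,y1=box
    im=c['img'][y0:y1,x0:x1]; b=cv2.resize(im,None,fx=f,fy=f,interpolation=cv2.INTER_CUBIC); a0=b.copy()
    for (x,y,z,r) in P:
        a=np.linspace(0,2*np.pi,60); X=np.c_[x+r/1e3*np.cos(a),y+r/1e3*np.sin(a),np.full(60,z)]
        p=((proj(c,X)-[x0,y0]+.5)*f-.5)
        cv2.polylines(b,[np.round(p*8).astype(int)],True,(0,0,255),1,cv2.LINE_AA,3)
    cv2.imwrite(name,np.vstack([a0,b]) if a0.shape[0]<300 else b)
E
python3 - <<'E'
from ov import *
c=cam('wrist');st()
P=[[0.4697,-0.2259,.044,15],[0.4721,-0.2816,.044,16.5],[0.4745,-0.3375,.044,18],[0.4772,-0.3932,.044,19.5]]
ov(c,P,'pics/w2.png',(155,45,475,160),2.5)
E
```

```text
time 0.875
q [-0.8894  0.3576  1.7479  0.0025  1.042   0.6761]
position [ 0.3909 -0.3048  0.2408]
tool_rot [ 1.     0.002 -0.001 -0.003]
ft_force [-0.0141 -0.5016 -0.0639]
moment [ 0.0408 -0.0012 -0.0105]
grip_width 0.0872
```

View pics/w2.png

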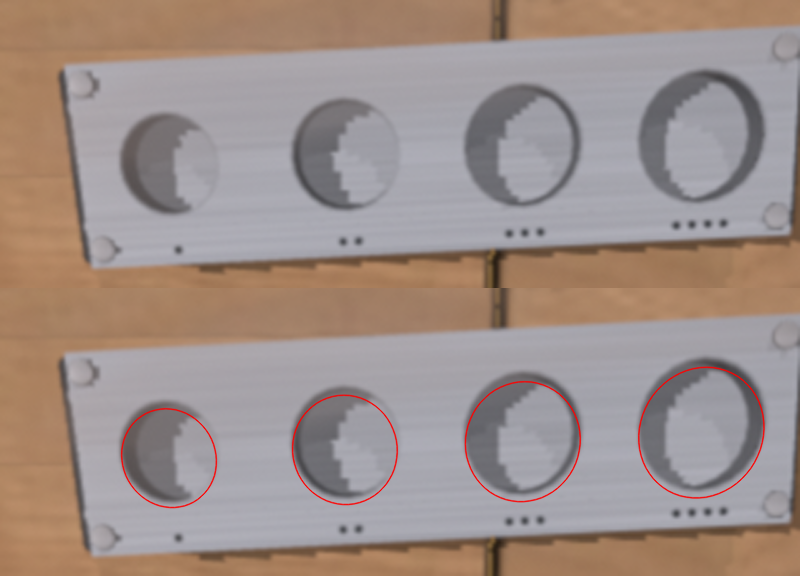

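Call:
{"op": "step_arm", "data": {"targets": [{"dx":-0.002,"dy":-0.05,"dz":0},{"dx":-0.004,"dy":-0.1,"dz":0},{"dx":-0.006,"dy":-0.15,"dz":0},{"dx":-0.008,"dy":-0.2,"dz":0},{"dx":-0.01,"dy":-0.25,"dz":0}]}}

```text
invalid input
```

Call:
{"op": "step_arm", "data": {"targets": [{"dx":0,"dy":-0.05,"dz":0},{"dx":0,"dy":-0.1,"dz":0},{"dx":0,"dy":-0.119,"dz":0},{"dx":0,"dy":-0.119,"dz":0},{"dx":0,"dy":-0.119,"dz":0}]}}

```text
invalid input
```

Run:
```python
from ov import *
o=st(); 
c=cam('wrist')
c=cam('wrist');cv2.imwrite('pics/w3.png',c['img'])
print(proj(c,[[.4455,.064,.067],[.4455,.064,.031], o['position']]))
```

```text
time 0.875
q [-0.8894  0.3576  1.7479  0.0025  1.042   0.6761]
position [ 0.3909 -0.3048  0.2408]
tool_rot [ 1.     0.002 -0.001 -0.003]
ft_force [-0.0141 -0.5016 -0.0639]
moment [ 0.0408 -0.0012 -0.0105]
grip_width 0.0872
[[-168.26980458  145.16305993]
 [-121.4141648   140.84600472]
 [ 307.78599415  331.15480297]]
```

View pics/w3.png

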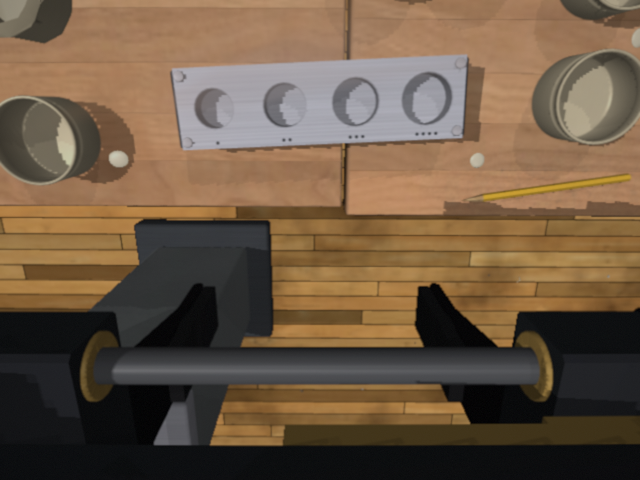

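All six keys are required, so I'll resend those moves.

Call:
{"op": "step_arm", "data": {"targets": [{"dx":-0.002,"dy":-0.05,"dz":0,"rx":0,"ry":0,"rz":0},{"dx":-0.004,"dy":-0.1,"dz":0,"rx":0,"ry":0,"rz":0},{"dx":-0.006,"dy":-0.15,"dz":0,"rx":0,"ry":0,"rz":0},{"dx":-0.008,"dy":-0.2,"dz":0,"rx":0,"ry":0,"rz":0},{"dx":-0.01,"dy":-0.25,"dz":0,"rx":0,"ry":0,"rz":0}]}}

```text
time: 1.6
position: [0.3809, -0.06, 0.2417]
tool_rot: [1.0, -0.0, 0.0, -0.0]
ft_force: [0.1, -0.4, 0.8]
grip_width: 0.0868
```

Call:
{"op": "step_arm", "data": {"targets": [{"dx":0,"dy":-0.05,"dz":0,"rx":0,"ry":0,"rz":0},{"dx":0,"dy":-0.1,"dz":0,"rx":0,"ry":0,"rz":0},{"dx":0,"dy":-0.119,"dz":0,"rx":0,"ry":0,"rz":0},{"dx":0,"dy":-0.119,"dz":0,"rx":0,"ry":0,"rz":0},{"dx":0,"dy":-0.119,"dz":0,"rx":0,"ry":0,"rz":0}]}}

```text
time: 2.22
position: [0.3818, 0.0578, 0.2418]
tool_rot: [1.0, -0.001, 0.001, 0.0]
ft_force: [0.1, -0.3, 0.1]
grip_width: 0.0874
```

Run:
```python
from ov import *
o=st(); 
c=cam('wrist')
c=cam('wrist');cv2.imwrite('pics/w4.png',c['img'])
p=np.array(o['position']);Q=R.from_quat(o['tool_rot'])
print(proj(c,[[.4455,.064,.067],[.4455,.064,.031], p, p+Q.apply([0,.0435,.019]), p+Q.apply([0,-.0435,.019])]))
```

```text
time 2.225
q [-1.4110e-01  2.0330e-01  1.9931e+00 -2.0000e-04  9.4390e-01  1.4318e+00]
position [0.3818 0.0578 0.2418]
tool_rot [ 1.e+00 -1.e-03  7.e-04  2.e-04]
ft_force [ 0.0993 -0.3291  0.0888]
moment [ 0.0009 -0.0655 -0.0615]
grip_width 0.0874
[[307.05179834 133.59893604]
 [307.95724178 130.58917213]
 [314.98984677 331.52248266]
 [414.81593388 308.4594912 ]
 [215.45288179 308.55671943]]
```

View pics/w4.png

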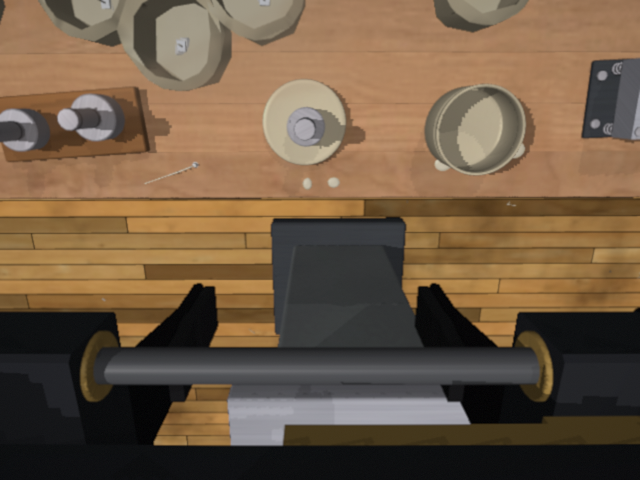

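The wrist view shows the lid plug at about (305,128) with open space round it. I'll enlarge it.

Run:
```python
from ov import *
c=load('wrist')
ov(c,[(.4455,.064,.067,8),(.4455,.064,.031,16)],'pics/w5.png',(255,75,355,170),6)
cv2.imwrite('pics/w6.png',cv2.resize(c['img'][75:170,255:355],None,fx=6,fy=6,interpolation=cv2.INTER_CUBIC))
```

```text
(no output)
```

View pics/w5.png

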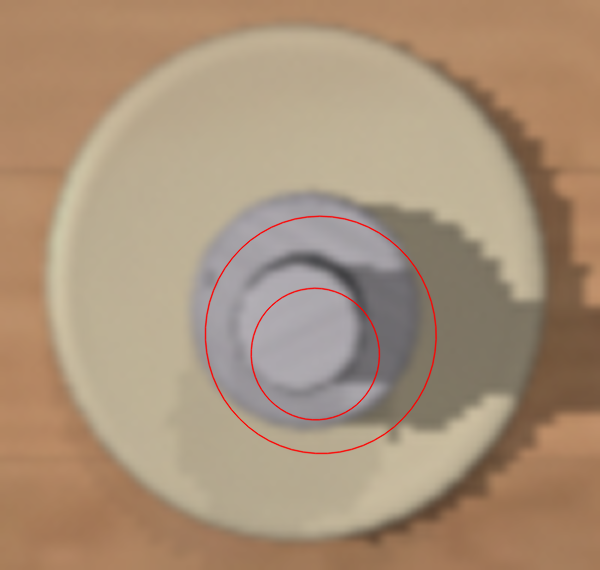

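View pics/w6.png

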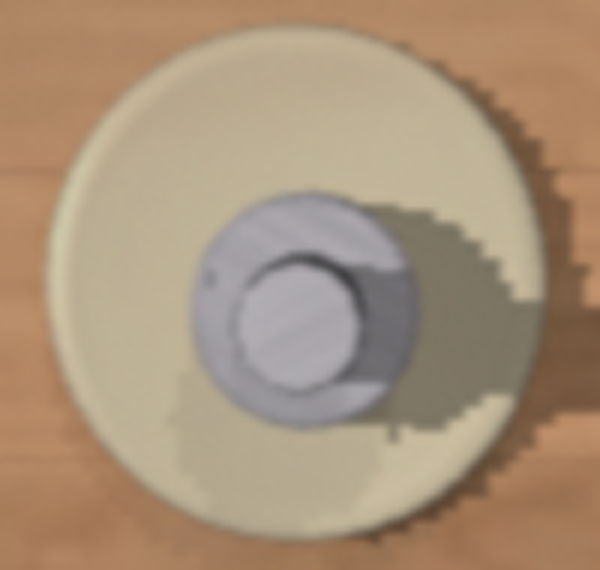

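Run:
```python
from h import *
c=load('wrist')
np.savez('plugcam.npz',**c)
print(world(c,304.1,128.75,z=.067),world(c,255+304.5/6-.5,75+311.5/6-.5,z=.031))
```

```text
[0.4490326  0.06616989 0.067     ] [0.44887232 0.06621651 0.031     ]
```

Call:
{"op": "step_arm", "data": {"targets": [{"dx":0.04,"dy":-0.008,"dz":0.02,"rx":0,"ry":0,"rz":0},{"dx":0.066,"dy":-0.008,"dz":0.05,"rx":0,"ry":0,"rz":0},{"dx":0.066,"dy":-0.008,"dz":0.09,"rx":0,"ry":0,"rz":0},{"dx":0.066,"dy":-0.008,"dz":0.12,"rx":0,"ry":0,"rz":0},{"dx":0.066,"dy":-0.008,"dz":0.13,"rx":0,"ry":0,"rz":0}], "gripper": 1}}

```text
time: 2.95
position: [0.447, 0.0646, 0.1102]
tool_rot: [1.0, -0.002, -0.001, -0.0]
ft_force: [0.1, -0.0, 0.5]
grip_width: 0.0869
```

Run:
```python
from ov import *
o=st(); c=cam('wrist');cv2.imwrite('pics/w7.png',c['img'])
```

```text
time 2.95
q [-1.0470e-01  5.3440e-01  1.9761e+00 -1.0000e-04  6.3360e-01  1.4710e+00]
position [0.447  0.0646 0.1102]
tool_rot [ 1.0e+00 -2.4e-03 -1.2e-03 -1.0e-04]
ft_force [ 0.1493 -0.0472  0.4927]
moment [0.0049 0.0681 0.0017]
grip_width 0.0869
```

View pics/w7.png

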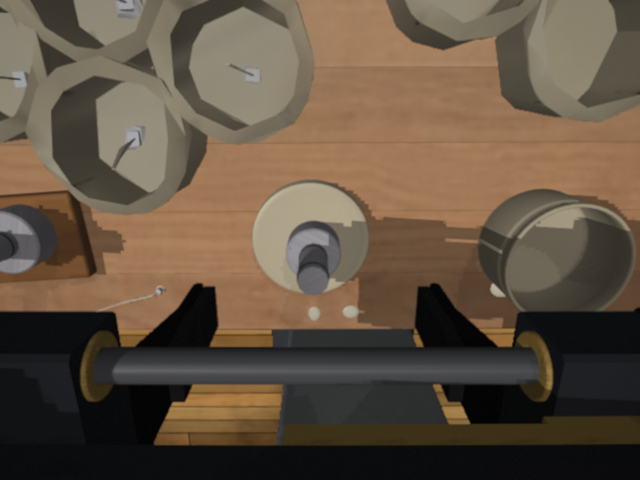

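The stem sits midway between the jaws: column 314, with the fingers at 207 and 425. Going down.

Call:
{"op": "step_arm", "data": {"targets": [{"dx":0.001,"dy":-0.001,"dz":0.025,"rx":0,"ry":0,"rz":0},{"dx":0.001,"dy":-0.001,"dz":0.045,"rx":0,"ry":0,"rz":0},{"dx":0.001,"dy":-0.001,"dz":0.055,"rx":0,"ry":0,"rz":0},{"dx":0.001,"dy":-0.001,"dz":0.055,"rx":0,"ry":0,"rz":0},{"dx":0.001,"dy":-0.001,"dz":0.055,"rx":0,"ry":0,"rz":0}]}}

```text
time: 3.62
position: [0.4485, 0.0656, 0.0559]
tool_rot: [1.0, -0.002, -0.0, -0.0]
ft_force: [0.3, -0.1, -0.3]
grip_width: 0.0869
```

Call:
{"op": "step_arm", "data": {"targets": [{"dx":0,"dy":0,"dz":0,"rx":0,"ry":0,"rz":0},{"dx":0,"dy":0,"dz":0,"rx":0,"ry":0,"rz":0},{"dx":0,"dy":0,"dz":0,"rx":0,"ry":0,"rz":0},{"dx":0,"dy":0,"dz":0,"rx":0,"ry":0,"rz":0},{"dx":0,"dy":0,"dz":0,"rx":0,"ry":0,"rz":0}], "gripper": 0, "force": 30}}

```text
time: 4.25
position: [0.4485, 0.0656, 0.0558]
tool_rot: [1.0, -0.002, -0.0, -0.0]
ft_force: [0.1, 0.7, 0.3]
grip_width: 0.045
```

Run:
```python
from ov import *
o=st(); c=cam('wrist');cv2.imwrite('pics/w8.png',c['img'])
```

```text
time 4.25
q [-1.0210e-01  6.5160e-01  2.0014e+00 -1.0000e-04  4.8930e-01  1.4735e+00]
position [0.4485 0.0656 0.0558]
tool_rot [ 1.0e+00 -2.3e-03 -4.0e-04 -0.0e+00]
ft_force [0.109  0.6649 0.2786]
moment [-0.0146  0.0692  0.0152]
grip_width 0.045
```

View pics/w8.png

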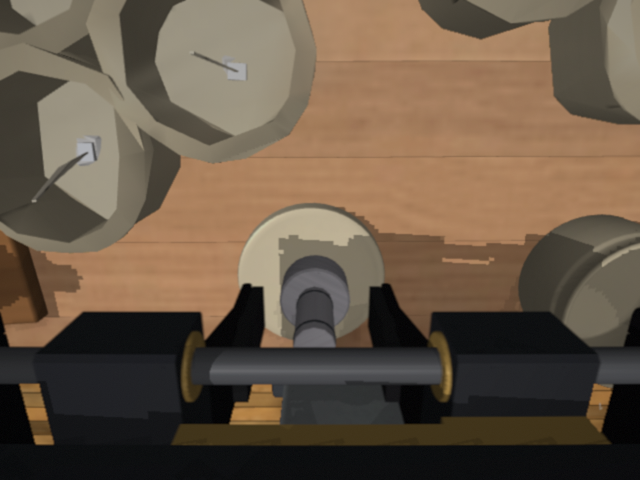

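Fingers are halfway closed, with the plug at column 315 between tips at 255 and 377. I'll hold another call so they finish closing.

Call:
{"op": "step_arm", "data": {"targets": [{"dx":0,"dy":0,"dz":0,"rx":0,"ry":0,"rz":0},{"dx":0,"dy":0,"dz":0,"rx":0,"ry":0,"rz":0},{"dx":0,"dy":0,"dz":0,"rx":0,"ry":0,"rz":0},{"dx":0,"dy":0,"dz":0,"rx":0,"ry":0,"rz":0},{"dx":0,"dy":0,"dz":0,"rx":0,"ry":0,"rz":0}], "gripper": 0, "force": 30}}

```text
time: 4.92
position: [0.4484, 0.0657, 0.0557]
tool_rot: [1.0, -0.002, -0.001, -0.0]
ft_force: [-1.0, -0.7, -0.9]
grip_width: 0.0151
```

Run:
```python
from ov import *
o=st(); c=cam('wrist');cv2.imwrite('pics/w9.png',c['img'][150:350,200:440].repeat(3,0).repeat(3,1))
np.savez('gripcam.npz',**c)
```

```text
time 4.925
q [-1.0200e-01  6.5190e-01  2.0015e+00 -1.0000e-04  4.8930e-01  1.4735e+00]
position [0.4484 0.0657 0.0557]
tool_rot [ 1.0e+00 -2.3e-03 -5.0e-04 -0.0e+00]
ft_force [-0.9916 -0.6727 -0.883 ]
moment [0.0565 0.024  0.017 ]
grip_width 0.0151
```

View pics/w9.png

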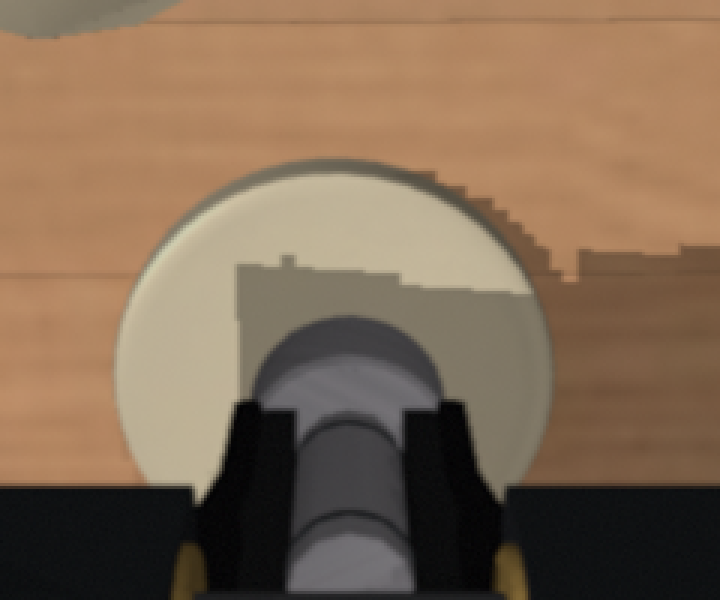

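Run:
```python
from ov import *
c=dict(np.load('gripcam.npz'))
for i,(x,y) in enumerate([(.446,.0657),(.449,.0657)]):
    ov(c,[(x,y,.067,8),(x,y,.031,16),(x,y,.031,8),(x,y,.0135,16)],f'pics/g{i}.png',(270,240,370,350),5)
a=np.hstack([cv2.imread(f'pics/g{i}.png')[:,:400] for i in(0,1)]);cv2.imwrite('pics/g2.png',a)
```

```text
(no output)
```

View pics/g2.png

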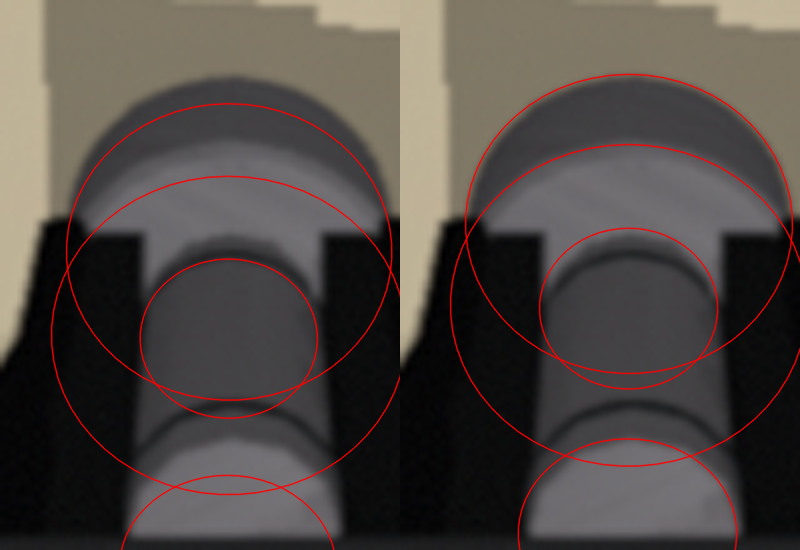

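Call:
{"op": "step_arm", "data": {"targets": [{"dx":0,"dy":0,"dz":-0.03,"rx":0,"ry":0,"rz":0},{"dx":0,"dy":0,"dz":-0.07,"rx":0,"ry":0,"rz":0},{"dx":-0.01,"dy":0.03,"dz":-0.11,"rx":0,"ry":0,"rz":0},{"dx":-0.02,"dy":0.075,"dz":-0.13,"rx":0,"ry":0,"rz":0},{"dx":-0.03,"dy":0.125,"dz":-0.135,"rx":0,"ry":0,"rz":0}]}}

```text
time: 5.6
position: [0.4183, -0.0603, 0.1923]
tool_rot: [1.0, -0.001, 0.001, 0.001]
ft_force: [0.9, 1.5, -1.4]
grip_width: 0.0151
```

Call:
{"op": "step_arm", "data": {"targets": [{"dx":-0.005,"dy":0.05,"dz":0,"rx":0,"ry":0,"rz":0},{"dx":-0.01,"dy":0.1,"dz":0,"rx":0,"ry":0,"rz":0},{"dx":-0.015,"dy":0.15,"dz":0,"rx":0,"ry":0,"rz":0},{"dx":-0.018,"dy":0.19,"dz":0,"rx":0,"ry":0,"rz":0},{"dx":-0.018,"dy":0.211,"dz":0,"rx":0,"ry":0,"rz":0}]}}

```text
time: 6.22
position: [0.3993, -0.2731, 0.1924]
tool_rot: [1.0, -0.003, 0.001, 0.001]
ft_force: [0.9, -0.2, -1.5]
grip_width: 0.0151
```

Call:
{"op": "step_arm", "data": {"targets": [{"dx":0,"dy":0,"dz":0,"rx":0,"ry":0,"rz":0},{"dx":0,"dy":0,"dz":0,"rx":0,"ry":0,"rz":0},{"dx":0,"dy":0,"dz":0,"rx":0,"ry":0,"rz":0},{"dx":0,"dy":0,"dz":0,"rx":0,"ry":0,"rz":0},{"dx":0,"dy":0,"dz":0,"rx":0,"ry":0,"rz":0}]}}

```text
time: 6.85
position: [0.3995, -0.2725, 0.1925]
tool_rot: [1.0, -0.002, 0.001, 0.001]
ft_force: [-0.5, -0.2, -2.3]
grip_width: 0.0152
```

Run:
```python
from ov import *
o=st(); c=cam('wrist');cv2.imwrite('pics/w10.png',c['img'])
np.savez('gaugecam.npz',**c)
P=[[0.4697,-0.2259,.044,15],[0.4721,-0.2816,.044,16.5],[0.4745,-0.3375,.044,18],[0.4772,-0.3932,.044,19.5]]
print(proj(c,np.array(P)[:,:3]))
```

```text
time 6.85
q [-8.3080e-01  4.1210e-01  1.8343e+00  1.1000e-03  8.9230e-01  7.4360e-01]
position [ 0.3995 -0.2725  0.1925]
tool_rot [ 1.0e+00 -2.2e-03  1.3e-03  7.0e-04]
ft_force [-0.4959 -0.1813 -2.335 ]
moment [0.0474 0.0354 0.0065]
grip_width 0.0152
[[246.74828142 127.34599497]
 [328.1662754  123.30835034]
 [410.26869134 119.34544239]
 [492.31311052 115.01295685]]
```

View pics/w10.png

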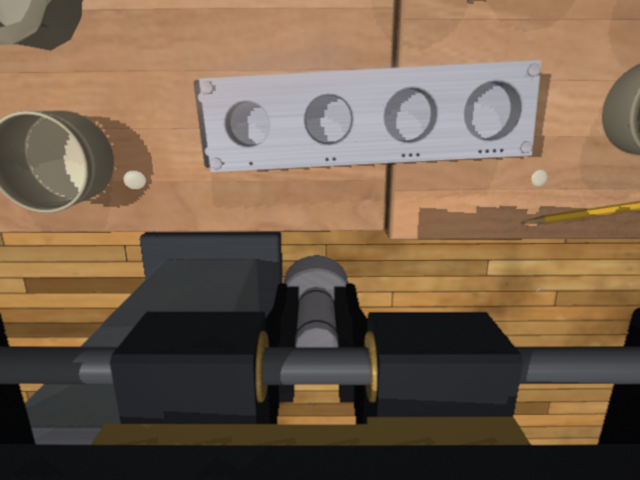

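The plug is held upright at about (316,280), and the pockets are at roughly (247,123), (328,119), (410,115) and (492,110). I'll enlarge for the final fit.

Run:
```python
from ov import *
c=dict(np.load('gaugecam.npz'))
P=[[0.4727,-0.2259,.044,15],[0.4751,-0.2816,.044,16.5],[0.4775,-0.3375,.044,18],[0.4802,-0.3932,.044,19.5]]
ov(c,P,'pics/w11.png',(210,75,370,155),5)
ov(c,P,'pics/w12.png',(370,75,530,155),5)
```

```text
(no output)
```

View pics/w11.png

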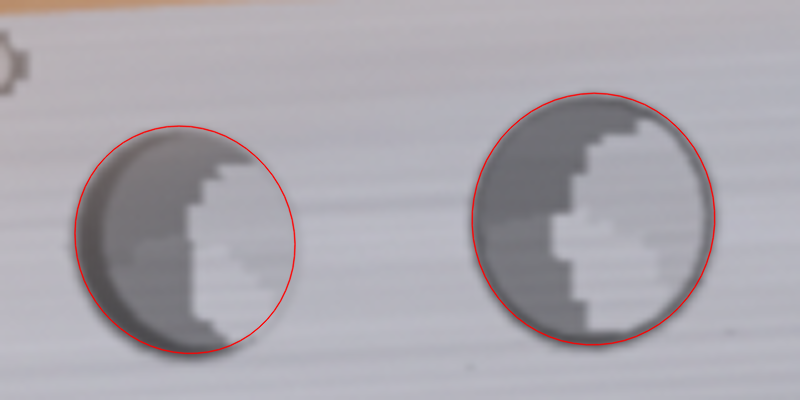

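View pics/w12.png

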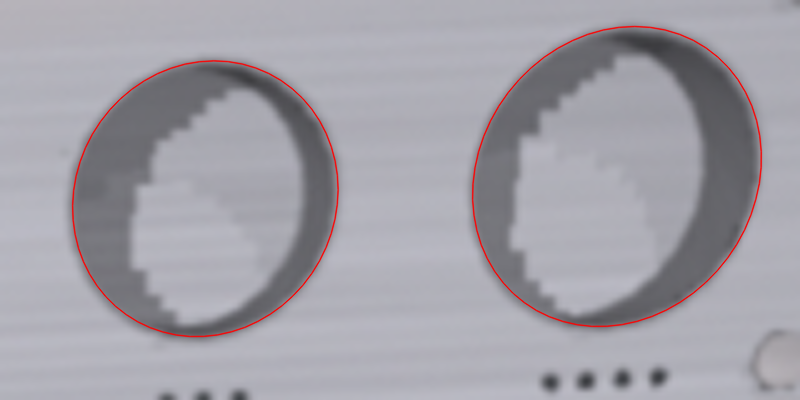

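Call:
{"op": "step_arm", "data": {"targets": [{"dx":0.03,"dy":-0.02,"dz":0,"rx":0,"ry":0,"rz":0},{"dx":0.06,"dy":-0.04,"dz":0.02,"rx":0,"ry":0,"rz":0},{"dx":0.0726,"dy":-0.0466,"dz":0.05,"rx":0,"ry":0,"rz":0},{"dx":0.0726,"dy":-0.0466,"dz":0.08,"rx":0,"ry":0,"rz":0},{"dx":0.0726,"dy":-0.0466,"dz":0.09,"rx":0,"ry":0,"rz":0}]}}

```text
time: 7.52
position: [0.4717, -0.2256, 0.101]
tool_rot: [1.0, -0.002, -0.0, -0.0]
ft_force: [-1.0, -1.0, -2.2]
grip_width: 0.0153
```

Call:
{"op": "step_arm", "data": {"targets": [{"dx":0,"dy":0,"dz":0,"rx":0,"ry":0,"rz":0},{"dx":0,"dy":0,"dz":0,"rx":0,"ry":0,"rz":0},{"dx":0,"dy":0,"dz":0,"rx":0,"ry":0,"rz":0},{"dx":0,"dy":0,"dz":0,"rx":0,"ry":0,"rz":0},{"dx":0,"dy":0,"dz":0,"rx":0,"ry":0,"rz":0}]}}

```text
time: 8.15
position: [0.4719, -0.2258, 0.1014]
tool_rot: [1.0, -0.002, 0.0, -0.0]
ft_force: [0.1, 0.0, -1.9]
grip_width: 0.0154
```

Run:
```python
from ov import *
o=st(); c=cam('wrist')
x,y=.4727,-.2259
p=o['position']; b=p[2]-.0447
X,Y=p[0]+.0006,p[1]
ov(c,[(x,y,.044,15),(X,Y,b,14.5),(X,Y,b+.0025,16),(X,Y,b+.02,16)],'pics/w13.png',(240,150,400,350),3)
```

```text
time 8.15
q [-6.6030e-01  6.0890e-01  1.8065e+00  6.0000e-04  7.2610e-01  9.1420e-01]
position [ 0.4719 -0.2258  0.1014]
tool_rot [ 1.e+00 -2.e-03  2.e-04 -1.e-04]
ft_force [ 0.1112  0.0375 -1.8861]
moment [ 0.0182  0.0049 -0.0239]
grip_width 0.0154
```

View pics/w13.png

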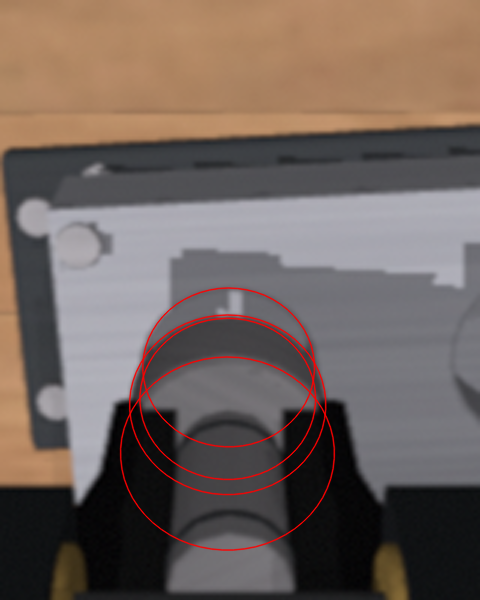

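The overlay agrees with the plug and pocket 1. I'll lower to just above contact, then probe.

Call:
{"op": "step_arm", "data": {"targets": [{"dx":0.0002,"dy":0,"dz":0.005,"rx":0,"ry":0,"rz":0},{"dx":0.0002,"dy":0,"dz":0.009,"rx":0,"ry":0,"rz":0},{"dx":0.0002,"dy":0,"dz":0.012,"rx":0,"ry":0,"rz":0},{"dx":0.0002,"dy":0,"dz":0.0125,"rx":0,"ry":0,"rz":0},{"dx":0.0002,"dy":0,"dz":0.013,"rx":0,"ry":0,"rz":0}]}}

```text
time: 8.82
position: [0.472, -0.2257, 0.0882]
tool_rot: [1.0, -0.002, 0.0, -0.0]
ft_force: [-0.3, -0.3, -1.8]
grip_width: 0.0152
```

Call:
{"op": "step_arm", "data": {"targets": [{"dx":0,"dy":0,"dz":0.0005,"rx":0,"ry":0,"rz":0},{"dx":0,"dy":0,"dz":0.001,"rx":0,"ry":0,"rz":0},{"dx":0,"dy":0,"dz":0.0015,"rx":0,"ry":0,"rz":0},{"dx":0,"dy":0,"dz":0.002,"rx":0,"ry":0,"rz":0},{"dx":0,"dy":0,"dz":0.002,"rx":0,"ry":0,"rz":0}]}}

```text
time: 9.45
position: [0.472, -0.2258, 0.0864]
tool_rot: [1.0, -0.002, 0.0, -0.0]
ft_force: [-1.8, -0.6, 3.5]
grip_width: 0.015
```

Run:
```python
from ov import *
o=st()
```

```text
time 9.45
q [-6.6010e-01  6.3580e-01  1.8137e+00  4.0000e-04  6.9220e-01  9.1440e-01]
position [ 0.472  -0.2258  0.0864]
tool_rot [ 1.e+00 -2.e-03  0.e+00 -1.e-04]
ft_force [-1.7667 -0.5598  3.4971]
moment [-1.000e-04  2.969e-01  2.410e-02]
grip_width 0.015
```

Call:
{"op": "step_arm", "data": {"targets": [{"dx":0,"dy":0,"dz":0.0005,"rx":0,"ry":0,"rz":0},{"dx":0,"dy":0,"dz":0.001,"rx":0,"ry":0,"rz":0},{"dx":0,"dy":0,"dz":0.0015,"rx":0,"ry":0,"rz":0},{"dx":0,"dy":0,"dz":0.002,"rx":0,"ry":0,"rz":0},{"dx":0,"dy":0,"dz":0.002,"rx":0,"ry":0,"rz":0}]}}

```text
time: 10.07
position: [0.4719, -0.2258, 0.0847]
tool_rot: [1.0, -0.002, 0.0, -0.0]
ft_force: [-2.1, 0.8, 7.3]
grip_width: 0.0151
```

Run:
```python
from ov import *
o=st(); c=cam('wrist')
ov(c,[],'pics/w14.png',(240,150,400,350),3)
```

```text
time 10.075
q [-6.6020e-01  6.3900e-01  1.8146e+00  2.0000e-04  6.8810e-01  9.1430e-01]
position [ 0.4719 -0.2258  0.0847]
tool_rot [ 1.0e+00 -1.9e-03  0.0e+00 -1.0e-04]
ft_force [-2.1227  0.7554  7.3496]
moment [0.0139 0.4489 0.0029]
grip_width 0.0151
```

View pics/w14.png

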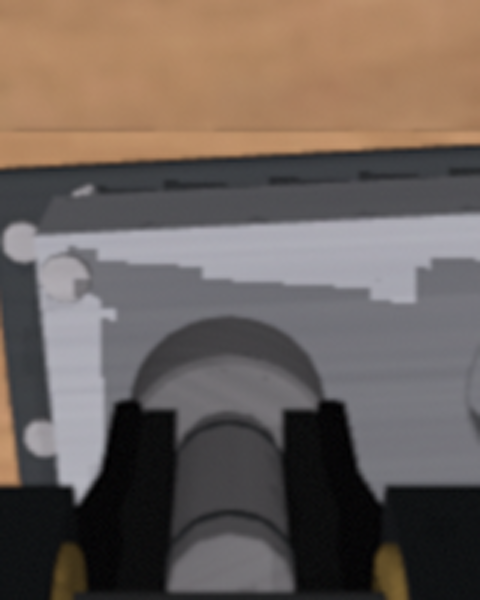

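Pocket 1 refuses the plug: net push is about 9 N, the block is about 3 mm down and the foot sank about 1 mm. On to pocket 2.

Call:
{"op": "step_arm", "data": {"targets": [{"dx":0,"dy":0,"dz":-0.01,"rx":0,"ry":0,"rz":0},{"dx":0,"dy":0,"dz":-0.022,"rx":0,"ry":0,"rz":0},{"dx":0.001,"dy":0.03,"dz":-0.022,"rx":0,"ry":0,"rz":0},{"dx":0.0024,"dy":0.0558,"dz":-0.022,"rx":0,"ry":0,"rz":0},{"dx":0.0024,"dy":0.0558,"dz":-0.022,"rx":0,"ry":0,"rz":0}]}}

```text
time: 10.75
position: [0.4749, -0.2843, 0.1071]
tool_rot: [1.0, -0.003, 0.001, 0.001]
ft_force: [0.9, 0.2, -0.9]
grip_width: 0.015
```

Call:
{"op": "step_arm", "data": {"targets": [{"dx":0,"dy":0,"dz":0,"rx":0,"ry":0,"rz":0},{"dx":0,"dy":0,"dz":0,"rx":0,"ry":0,"rz":0},{"dx":0,"dy":0,"dz":0,"rx":0,"ry":0,"rz":0},{"dx":0,"dy":0,"dz":0,"rx":0,"ry":0,"rz":0},{"dx":0,"dy":0,"dz":0,"rx":0,"ry":0,"rz":0}]}}

```text
time: 11.38
position: [0.475, -0.2841, 0.1071]
tool_rot: [1.0, -0.003, 0.001, 0.001]
ft_force: [0.7, 0.4, -1.6]
grip_width: 0.0151
```

Run:
```python
from ov import *
o=st(); c=cam('wrist')
x,y=.4751,-.2816
p=o['position']; b=p[2]-.0447
X,Y=p[0]+.0006,p[1]
ov(c,[(x,y,.044,16.5),(X,Y,b+.0025,16),(X,Y,b+.02,16),(X,Y,b+.056,8)],'pics/w15.png',(240,150,400,350),3)
```

```text
time 11.375
q [-7.4100e-01  6.2570e-01  1.7285e+00  3.0000e-04  7.8460e-01  8.3580e-01]
position [ 0.475  -0.2841  0.1071]
tool_rot [ 1.0e+00 -3.1e-03  1.1e-03  9.0e-04]
ft_force [ 0.6627  0.4005 -1.555 ]
moment [ 0.032  -0.0007 -0.01  ]
grip_width 0.0151
```

View pics/w15.png

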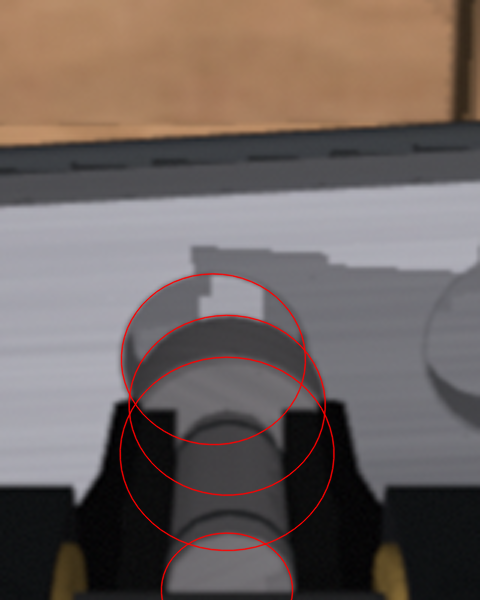

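Call:
{"op": "step_arm", "data": {"targets": [{"dx":-0.0008,"dy":-0.0025,"dz":0,"rx":0,"ry":0,"rz":0},{"dx":-0.0008,"dy":-0.0025,"dz":0.005,"rx":0,"ry":0,"rz":0},{"dx":-0.0008,"dy":-0.0025,"dz":0.009,"rx":0,"ry":0,"rz":0},{"dx":-0.0008,"dy":-0.0025,"dz":0.012,"rx":0,"ry":0,"rz":0},{"dx":-0.0008,"dy":-0.0025,"dz":0.012,"rx":0,"ry":0,"rz":0}]}}

```text
time: 12.05
position: [0.474, -0.2816, 0.0947]
tool_rot: [1.0, -0.003, 0.001, 0.001]
ft_force: [0.5, -0.6, -1.5]
grip_width: 0.015
```

Run:
```python
from ov import *
o=st(); c=cam('wrist')
x,y=.4751,-.2816
p=o['position']; b=p[2]-.0447
X,Y=p[0]+.0006,p[1]
ov(c,[(x,y,.044,16.5),(X,Y,b+.0025,16),(X,Y,b+.02,16),(X,Y,b+.056,8)],'pics/w16.png',(240,150,400,350),3)
```

```text
time 12.05
q [-7.3880e-01  6.4470e-01  1.7398e+00  2.0000e-04  7.5500e-01  8.3820e-01]
position [ 0.474  -0.2816  0.0947]
tool_rot [ 1.0e+00 -3.2e-03  8.0e-04  6.0e-04]
ft_force [ 0.4624 -0.5519 -1.5415]
moment [ 0.0791  0.0266 -0.0364]
grip_width 0.015
```

View pics/w16.png

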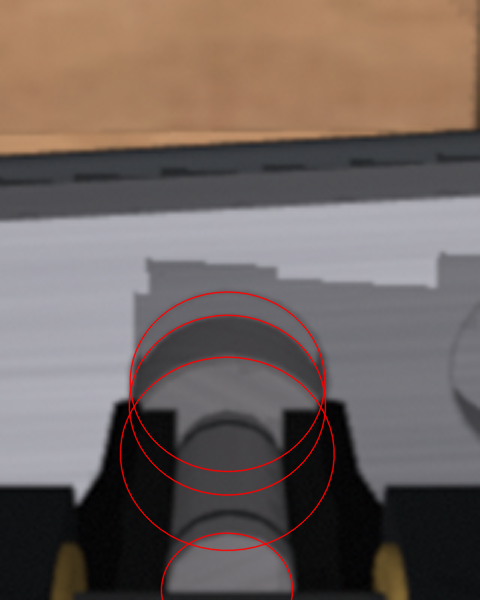

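Call:
{"op": "step_arm", "data": {"targets": [{"dx":0,"dy":0,"dz":0.003,"rx":0,"ry":0,"rz":0},{"dx":0,"dy":0,"dz":0.006,"rx":0,"ry":0,"rz":0},{"dx":0,"dy":0,"dz":0.0075,"rx":0,"ry":0,"rz":0},{"dx":0,"dy":0,"dz":0.009,"rx":0,"ry":0,"rz":0},{"dx":0,"dy":0,"dz":0.009,"rx":0,"ry":0,"rz":0}]}}

```text
time: 12.72
position: [0.4741, -0.2817, 0.0857]
tool_rot: [1.0, -0.003, 0.001, 0.001]
ft_force: [0.3, 0.3, -1.7]
grip_width: 0.0149
```

```bash
python3 -c "
from h import *
st()"
```

```text
time 12.725
q [-7.3880e-01  6.5980e-01  1.7439e+00  3.0000e-04  7.3560e-01  8.3820e-01]
position [ 0.4741 -0.2817  0.0857]
tool_rot [ 1.0e+00 -3.2e-03  9.0e-04  7.0e-04]
ft_force [ 0.3472  0.3149 -1.682 ]
moment [-0.0098  0.0454  0.0365]
grip_width 0.0149
```

Call:
{"op": "step_arm", "data": {"targets": [{"dx":0,"dy":0,"dz":0.001,"rx":0,"ry":0,"rz":0},{"dx":0,"dy":0,"dz":0.002,"rx":0,"ry":0,"rz":0},{"dx":0,"dy":0,"dz":0.003,"rx":0,"ry":0,"rz":0},{"dx":0,"dy":0,"dz":0.004,"rx":0,"ry":0,"rz":0},{"dx":0,"dy":0,"dz":0.004,"rx":0,"ry":0,"rz":0}]}}

```text
time: 13.35
position: [0.4741, -0.2816, 0.0816]
tool_rot: [1.0, -0.003, 0.001, 0.001]
ft_force: [-0.2, 0.7, -1.0]
grip_width: 0.0151
```

```bash
python3 -c "
from h import *
st()"
```

```text
time 13.35
q [-7.3880e-01  6.6680e-01  1.7457e+00  3.0000e-04  7.2700e-01  8.3820e-01]
position [ 0.4741 -0.2816  0.0816]
tool_rot [ 1.0e+00 -3.2e-03  8.0e-04  6.0e-04]
ft_force [-0.18    0.722  -0.9574]
moment [0.0472 0.0039 0.0198]
grip_width 0.0151
```

The foot is 7 mm in with no resistance, so it is entering pocket 2. Going on down.

Call:
{"op": "step_arm", "data": {"targets": [{"dx":0,"dy":0,"dz":0.002,"rx":0,"ry":0,"rz":0},{"dx":0,"dy":0,"dz":0.004,"rx":0,"ry":0,"rz":0},{"dx":0,"dy":0,"dz":0.006,"rx":0,"ry":0,"rz":0},{"dx":0,"dy":0,"dz":0.0075,"rx":0,"ry":0,"rz":0},{"dx":0,"dy":0,"dz":0.009,"rx":0,"ry":0,"rz":0}]}}

```text
time: 13.98
position: [0.4741, -0.2816, 0.0725]
tool_rot: [1.0, -0.003, 0.001, 0.001]
ft_force: [0.1, -1.0, -1.9]
grip_width: 0.0154
```

Call:
{"op": "step_arm", "data": {"targets": [{"dx":0,"dy":0,"dz":0.0005,"rx":0,"ry":0,"rz":0},{"dx":0,"dy":0,"dz":0.001,"rx":0,"ry":0,"rz":0},{"dx":0,"dy":0,"dz":0.0015,"rx":0,"ry":0,"rz":0},{"dx":0,"dy":0,"dz":0.002,"rx":0,"ry":0,"rz":0},{"dx":0,"dy":0,"dz":0.002,"rx":0,"ry":0,"rz":0}]}}

```text
time: 14.6
position: [0.4742, -0.2816, 0.0708]
tool_rot: [1.0, -0.003, 0.001, 0.001]
ft_force: [-0.2, 0.4, 3.0]
grip_width: 0.015
```

```bash
python3 -c "
from ov import *
st(); c=cam('wrist'); ov(c,[],'pics/w17.png',(240,150,400,350),3)"
```

```text
time 14.6
q [-7.3870e-01  6.8550e-01  1.7501e+00  3.0000e-04  7.0370e-01  8.3820e-01]
position [ 0.4742 -0.2816  0.0708]
tool_rot [ 1.0e+00 -3.2e-03  9.0e-04  7.0e-04]
ft_force [-0.1633  0.3853  2.9969]
moment [0.1452 0.0834 0.0227]
grip_width 0.015
```

View pics/w17.png

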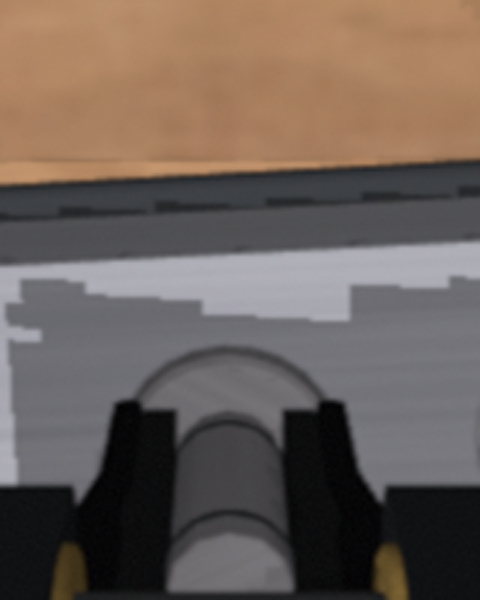

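It is seated on the pocket floor with a net push of about 5 N at TCP z 0.0708, and a thin rim of foot stands proud. Releasing.

Call:
{"op": "step_arm", "data": {"targets": [{"dx":0,"dy":0,"dz":0,"rx":0,"ry":0,"rz":0},{"dx":0,"dy":0,"dz":0,"rx":0,"ry":0,"rz":0},{"dx":0,"dy":0,"dz":0,"rx":0,"ry":0,"rz":0},{"dx":0,"dy":0,"dz":0,"rx":0,"ry":0,"rz":0},{"dx":0,"dy":0,"dz":0,"rx":0,"ry":0,"rz":0}], "gripper": 0.6}}

```text
time: 15.28
position: [0.4742, -0.2817, 0.0708]
tool_rot: [1.0, -0.003, 0.001, 0.001]
ft_force: [0.8, 0.1, 0.5]
grip_width: 0.0504
```

```bash
python3 -c "
from ov import *
st(); c=cam('wrist'); ov(c,[],'pics/w18.png',(200,150,440,350),3)"
```

```text
time 15.275
q [-7.3880e-01  6.8560e-01  1.7501e+00  3.0000e-04  7.0360e-01  8.3820e-01]
position [ 0.4742 -0.2817  0.0708]
tool_rot [ 1.0e+00 -3.2e-03  9.0e-04  7.0e-04]
ft_force [0.791  0.1214 0.5201]
moment [ 0.0468 -0.0189  0.0196]
grip_width 0.0504
```

View pics/w18.png

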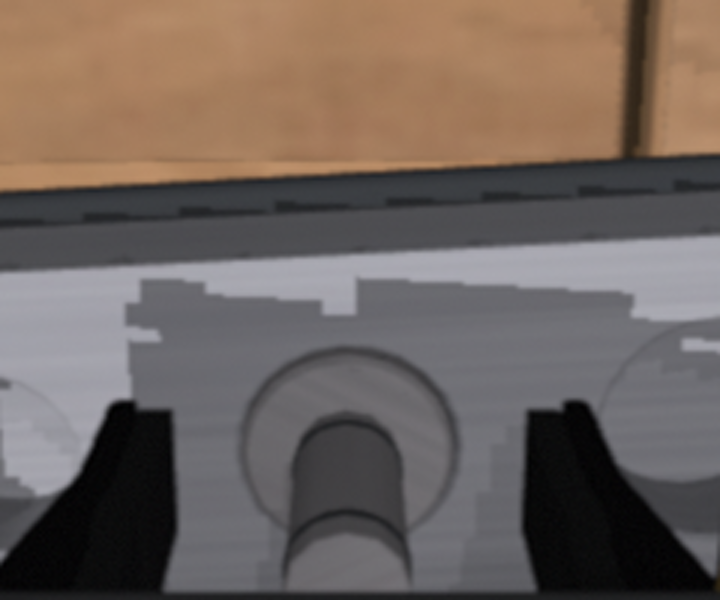

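The plug stands free in pocket 2 and the fingers are clear of it on both sides. I'll lift straight up, back off and check.

Call:
{"op": "step_arm", "data": {"targets": [{"dx":0,"dy":0,"dz":-0.01,"rx":0,"ry":0,"rz":0},{"dx":0,"dy":0,"dz":-0.04,"rx":0,"ry":0,"rz":0},{"dx":0,"dy":0,"dz":-0.08,"rx":0,"ry":0,"rz":0},{"dx":-0.03,"dy":0,"dz":-0.11,"rx":0,"ry":0,"rz":0},{"dx":-0.06,"dy":0,"dz":-0.12,"rx":0,"ry":0,"rz":0}]}}

```text
time: 15.95
position: [0.4143, -0.2819, 0.1933]
tool_rot: [1.0, -0.003, 0.003, 0.003]
ft_force: [-0.4, -0.3, 0.1]
grip_width: 0.052
```

Call:
{"op": "step_arm", "data": {"targets": [{"dx":-0.015,"dy":0,"dz":0,"rx":0,"ry":0,"rz":0},{"dx":-0.015,"dy":0,"dz":0,"rx":0,"ry":0,"rz":0},{"dx":-0.015,"dy":0,"dz":0,"rx":0,"ry":0,"rz":0},{"dx":-0.015,"dy":0,"dz":0,"rx":0,"ry":0,"rz":0},{"dx":-0.015,"dy":0,"dz":0,"rx":0,"ry":0,"rz":0}]}}

```text
time: 16.58
position: [0.3998, -0.2817, 0.1928]
tool_rot: [1.0, -0.002, 0.002, 0.002]
ft_force: [0.4, 0.3, 0.1]
grip_width: 0.0523
```

```bash
python3 -c "
from ov import *
st(); c=cam('wrist')
x,y=.4751,-.2816
ov(c,[(x,y,.046,16),(x,y,.082,8)],'pics/w19.png',(150,60,470,260),2.5)
s=cam('side'); t=cam('top')
a=cv2.resize(s['img'][160:400,200:400],None,fx=2,fy=2); b=cv2.resize(t['img'][220:310,150:590],(800,164)); 
cv2.imwrite('pics/s19.png',a); cv2.imwrite('pics/t19.png',b)"
```

```text
time 16.575
q [-8.4320e-01  4.1680e-01  1.8237e+00  7.0000e-04  8.9420e-01  7.3200e-01]
position [ 0.3998 -0.2817  0.1928]
tool_rot [ 1.     -0.0024  0.0025  0.0024]
ft_force [0.4381 0.3171 0.1457]
moment [ 0.0866  0.037  -0.0186]
grip_width 0.0523
```

View pics/w19.png

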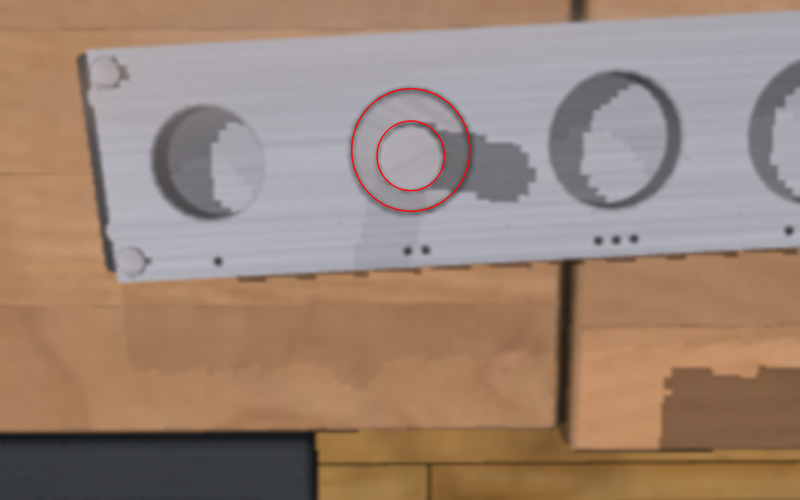

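View pics/s19.png

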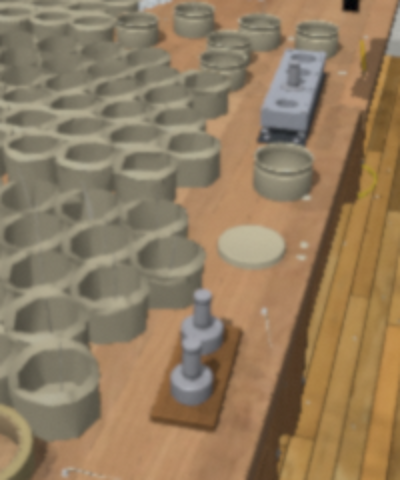

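View pics/t19.png

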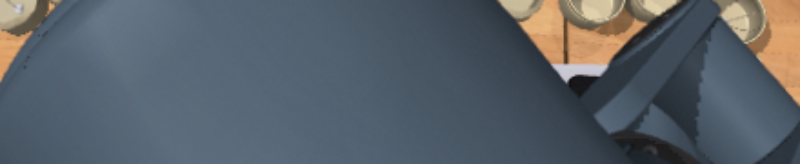

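The home-height model circles (foot top at z 0.046, stem top at 0.082) lie exactly on the plug in pocket 2. The side view shows the board plugs and the tins as they were. The arm blocks the top view.

```bash
python3 -c "
from h import *
print(robot.hand_in())"
```

```text
the job is handed in; nothing more can be done
None
```

I took the plug off the tin lid and tried it in pocket 1, which refused it. I then tried pocket 2, where it slid in freely and now stands home. I handed the job in at about 16.6 s.

- **Pocket 1:** I pressed with about 9 N. The block went down about 3 mm and the foot sank only about 1 mm, by estimate from the tool height and spring rate.
- **Pocket 2:** There was no resistance until the floor of the pocket, where I pressed with about 5 N before letting go. That makes it the plug with the 32 mm foot.
- **Last checks:** In the wrist view, the outlines of a plug standing fully home and upright fall right on the plug. The side view shows the two board plugs and the loose tins in place, and the gripper is open and well clear.
- **Could not check:** The arm blocked the final top view, so that check gave nothing.
- **Disagreement:** The top and wrist cameras differed by about 3 mm in x. I worked from the wrist camera, measuring both the plug and the pockets with it.

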